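# Jack up the pump unit and set it down on packing

### The job

The front of the motor-pump unit has to stand on packing. Pump the red toe jack with full strokes of its handle until the unit's front rail is high enough, slip the thicker wooden packing block in under the rail beside the jack, pointing straight in and reaching all the way across the rail, then open the jack's release valve so that the unit comes down onto the block and the jack's toe sinks clear of it. Do not knock the other things on the bench about.

Things in the scene. Friction and masses are not known exactly. Their poses are not given: they have to be found in the camera images.
- pump_unit: heavy blue skid with grey motor, yellow guard, green pump, 400 x 200 mm; tips about its rear edge. Origin: middle of the front rail's lower front edge, 22 mm up at the start; x points back into the unit, y left along the rail. Rail: 200 mm to either side, 40 mm deep (+x); nothing else is under it for 75 mm. Deck starts 24 mm, machinery 50 mm behind the front edge
- jack: red hydraulic toe jack, fixed, 136 x 112 mm foot, housing 110 mm high (top cap 130 mm when down, rises with the toe), 62 mm wide; toe to +x under the rail, pump handle to -x, release valve on its -y side. Origin: on the bench under the housing's middle. z up
- pump_handle (a joint): pump handle, rad: 0 = up at rest (0.5 rad above level), 0.85 = fully down (0.35 below level). A spring returns it (3 to 10 N at the grip). Each full stroke down and up lifts the toe 8 mm; strokes that stop short of about 0.8 rad gain nothing. Five strokes are the most it does
- handle_pivot (a point): pivot of the pump handle, 78 mm over the bench; axis level, along the jack's y
- handle_grip (a point): middle of the black rubber grip of the pump handle, on its centre line, 125 mm from the pivot; grip 22 mm thick, 75 mm long
- jack_ram (a joint): rise of the jack's toe, m: 0 = down
- toe_top (a point): top face of the jack's toe, 4 mm below the rail at the start
- release_valve (a joint): release valve, rad: near 0 = shut (0 to 0.25 at the start), 1.3 = fully open; from about 0.7 the jack sinks, in about 3 s. Opens clockwise seen from above
- valve_axis (a point): vertical axis of the release valve, 72 mm over the bench, 47 mm to the jack's -y side and 70 mm to its -x side
- valve_tip (a point): red ball, 16 mm thick, at the end of the release valve's lever, 47 mm from the valve axis, 74 mm over the bench. Shut, the lever points to the jack's -y side; open, to its -x side, beside the pump handle
- packing_thick: the thicker packing block, brown wood, 150 x 34 x 42 mm, lying loose. Origin: centre of its underside; x along its length
- packing_thin: another packing block, pale wood, 150 x 34 x 20 mm: too thin, not wanted. Origin as above
- oil_bottle: white oil bottle with a red spout, 38 x 115 mm, standing; bystander
- screw_jar: jar with a blue lid, 60 x 74 mm, standing; bystander
- gear_head: silver gear head with a stub shaft, 44 x 94 x 40 mm; bystander
- grease_tin: green tin, 68 x 44 mm; bystander
- screwdriver: screwdriver with a green and white handle, 161 x 26 x 27 mm, lying; bystander
- bevel_gear: small steel gear, 38 x 18 mm, lying flat; bystander
- bolt: hexagon bolt, 41 x 15 mm, lying; bystander

How it is judged:
On the way, in this order (a step that is already met when the one before it is completed fails the run):
1. the jack has been pumped up at least 27 mm and carries the unit's front (value of joint jack_ram above 0.027 m and height (world z) of pump_unit above 0.048 m), for 0.2 s.
2. the thicker block lies under the rail across its whole depth, beside the jack, while the jack still holds the unit up (value of joint jack_ram above 0.02 m and x of packing_thick in the frame of pump_unit between -0.035 and 0.01 m and height (world z) of packing_thick below 0.005 m and angle between the x axis of packing_thick and the x axis of pump_unit, either way round below 0.35 rad and y of packing_thick in the frame of pump_unit between -0.185 and 0.185 m), for 0.2 s.
At the end, for the whole second after the job is handed in: The thicker block lies flat under the rail, square to it within 0.3 rad in plan, inner end at least 40 mm behind the rail's front edge, and carries the unit's front (over 8 N); the jack's toe is down to 16 mm or less; the pump handle is up; all at rest (value of joint jack_ram below 0.016 m and contact force between packing_thick and pump_unit above 8 N and x of packing_thick in the frame of pump_unit above -0.035 m and angle between the x axis of packing_thick and the x axis of pump_unit, either way round below 0.35 rad and angle between packing_thick's own z axis and vertical below 0.08 rad and linear speed of packing_thick below 0.01 m/s and value of joint pump_handle below 0.08 rad and height (world z) of pump_unit between 0.042 and 0.052 m and angular speed of pump_unit below 0.03 rad/s); the robot touches nothing.
It fails at once if the oil bottle or the screw jar is tipped over (angle between any of oil_bottle, screw_jar's own z axis and vertical above 0.5 rad).
It fails at once if a bystander is pushed more than 40 mm (distance of any of oil_bottle, screw_jar, gear_head, grease_tin, screwdriver, bevel_gear, bolt from where it was at the start of the episode above 0.04 m).
It also fails if it takes over 72 s, if anything falls off the work surface, if the arm or the gripper's body presses on something with over 40 N, if the wrist force passes 120 N, or if a joint passes its speed limit or range.

### The arm

A 6-joint arm with a two-finger parallel gripper is mounted at the origin on a cart in front of the work surface, level with it; the furniture and walls round the work are solid. World frame = base frame: x ahead of the robot, y to its left, z up, the work surface at z = 0. Lengths are in m, angles in rad, forces in N, time in s.
With the tool pointing down it reaches from about 0.35 to 0.85 m from the base axis. Payload 8.1 kg.
Tool frame: the origin (TCP) lies between the finger pads; the fingertips stand 25 mm ahead of it and the grasp point (between the pads) lies 6 mm ahead of it; z points along the fingers, y is the line along which they close (so a half turn about z gives the same grasp; the last joint's range is limited). The gripper opens to 93 mm and grips with 3 to 60 N. Pads are 15 mm wide; open, the fingers measure 128 mm over their backs; the gripper's body (75 mm by 188 mm) begins 65 mm behind the grasp point.
Start: joints at [1.122, 0.13, 1.488, -0, 1.523, -0.085], TCP at [0.213, 0.561, 0.244] pointing down, gripper open.
Joint ranges: [-2.96, 2.96], [-0.89, 2.26], [0.02, 2.5], [-1.34, 4.48], [0, 2.73], [-2.66, 2.66]. Speed limits (rad/s): [2.39, 2.39, 2.79, 3.14, 3.14, 3.14].

### API

Orientations are given as a rotation vector (axis times angle).
In Python, from plant import robot gives the robot as it stands.
- The arm moves only by the tool arm_command, never from a script. Its argument "increments" is text: rows parted by semicolons, each of 5 numbers parted by spaces: the closure, from 0 (fully open) to 1 (shut), then the shift along the tool's x, y, z in mm, then the turn about the tool's z in rad. A call has 1 to 5 rows; each row is the pose to reach, as a shift and turn from the pose commanded when the call began, along the tool's axes at that moment; what a row does not reach only later rows make up. A row lasts 1/10 s, in which the tool goes at most 50 mm and 8.59 degrees, less where a joint would pass 70% of its speed; a pose out of reach is approached as far as the arm can. A call with a gripper value outside its range is refused whole. The fingers move at their own pace and stop on an object; "grip_force" is the grip in N (left out, the last holds). Time passes only in rows, so rows that repeat a pose let the fingers close. It gives the time, the measured TCP pose, the force, the opening and the grip force at its end, in the units of the state.
- robot.read_state(): the state, without advancing time (a new reading comes with each control period).
- robot.read_camera(name): name is "scene" or "top" or "wrist"; returns the picture (384x512x3 uint8, blue, green, red); there is no depth.
- robot.camera_model(name): a dict with "fx", "fy", "cx", "cy" (pixels), "eye" and "rotation" of the camera in the world. Camera axes: x right, y down, z forward; pixel columns grow to the right and rows downward; lengths in m; the calibration is good to about 2 mm. A picture is of the moment at which its call begins: read the wrist's pose just before it. camera_model takes no time and is no camera call; for the wrist camera it gives the pose at the moment of the call.
- robot.close_job(): hands the job in; it is judged then, once.
The state is a dict: "t": time; "q": joint angles; "dq": joint speeds; "joint_torque": joint torques, N m; "tool_pos": TCP position; "orientation": TCP orientation; "force": force on the tool from outside, world axes, zero at the start; "wrist_torque": the same for the moment, N m; "opening": finger opening in m; "gripper_force": force on a finger pad.
Only numpy, scipy, OpenCV 4.12 (cv2) and the standard library are available. Lean on these libraries where they do the work, as an engineer would, in place of code of your own. Each camera call takes 0.05 s, during which the arm holds its last target. There are 200 camera calls.

## Working session

There is one attempt and no reset: what is moved stays moved. The work goes in short steps, Python scripts to look and compute and a tool call to move; the robot and the scene stay as the last step left them, time stands still between calls to the robot, and variables do not carry over. Pictures are saved under pics/ and viewed, at most 10 in all, crops included, and the job is handed in when it is done.

Besides the shell and the picture viewer there is one more tool, called after "Emit:" as name(argument=value, ...) on one line, values as JSON. arm_command: Moves the arm, as the interface text tells. Its arguments: {"type":"object","properties":{"increments":{"type":"string"},"grip_force":{"type":"number"}},"required":["increments"]}

```bash
ls; mkdir -p pics
cat > h.py <<'E'
import numpy as np, cv2
from plant import robot
from scipy.spatial.transform import Rotation as R
def cam(n):
    m=robot.camera_model(n); return m
def ray(m,u,v):
    d=np.array([(u-m['cx'])/m['fx'],(v-m['cy'])/m['fy'],1.]); return np.array(m['eye']),np.array(m['rotation'])@d
def onz(m,u,v,z):
    e,d=ray(m,u,v); return e+d*(z-e[2])/d[2]
def tri(obs):
    A=np.zeros((3,3));b=np.zeros(3);L=[]
    for m,u,v in obs:
        e,d=ray(m,u,v); d=d/np.linalg.norm(d);P=np.eye(3)-np.outer(d,d);A+=P;b+=P@e;L.append((P,e))
    x=np.linalg.solve(A,b); return x,[round(1000*np.linalg.norm(P@(x-e)),1) for P,e in L]
def proj(m,p):
    c=np.array(m['rotation']).T@(np.array(p)-np.array(m['eye'])); return m['fx']*c[0]/c[2]+m['cx'],m['fy']*c[1]/c[2]+m['cy']
E
python3 - <<'E'
from h import *
s=robot.read_state(); print(s)
for n in ['scene','top']:
    im=robot.read_camera(n); cv2.imwrite(f'pics/{n}0.png',im); cv2.imwrite(f'pics/{n}0b.png',cv2.resize(im,(800,600),interpolation=cv2.INTER_CUBIC)); m=cam(n); print(n,m)
E
```

```text
pics
{'t': 0.0, 'q': array([ 1.12160559e+00,  1.31172604e-01,  1.48923562e+00,  8.58332699e-06,
        1.52301347e+00, -8.54112909e-02]), 'dq': array([-0.00016944, -0.00066288,  0.00097036,  0.00195888, -0.00183164,
       -0.00048997]), 'joint_torque': array([-1.35536728e-03, -5.59880698e+01, -4.91736603e+01,  7.62802572e-02,
        3.63083789e-02, -2.41112293e-04]), 'tool_pos': array([0.21324451, 0.56027837, 0.24260456]), 'orientation': array([-5.68189347e-01, -3.08928317e+00,  2.76702191e-03]), 'force': array([ 0.84990796, -0.15160301,  0.46882015]), 'wrist_torque': array([ 0.02358068,  0.01639814, -0.01908457]), 'gripper_force': 0.0, 'opening': 0.09310007906483798}
scene {'fx': 498.3024613289025, 'fy': 498.3024613289025, 'cx': 249.02150382945675, 'cy': 187.93133405373035, 'eye': array([-0.69016578,  1.60251905,  1.02405481]), 'rotation': array([-0.74772557,  2.26710172, -1.49128941])}
top {'fx': 460.2057192195881, 'fy': 460.2057192195881, 'cx': 252.55750316369128, 'cy': 198.037972913543, 'eye': array([ 0.18410986, -0.06910078,  1.75193221]), 'rotation': array([-2.10630866,  2.12757375, -0.20281355])}
```

```bash
sed -i "s/m=robot.camera_model(n); return m/m=dict(robot.camera_model(n)); m['rotation']=R.from_rotvec(m['rotation']).as_matrix(); return m/" h.py
```

```text
(no output)
```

View pics/top0b.png

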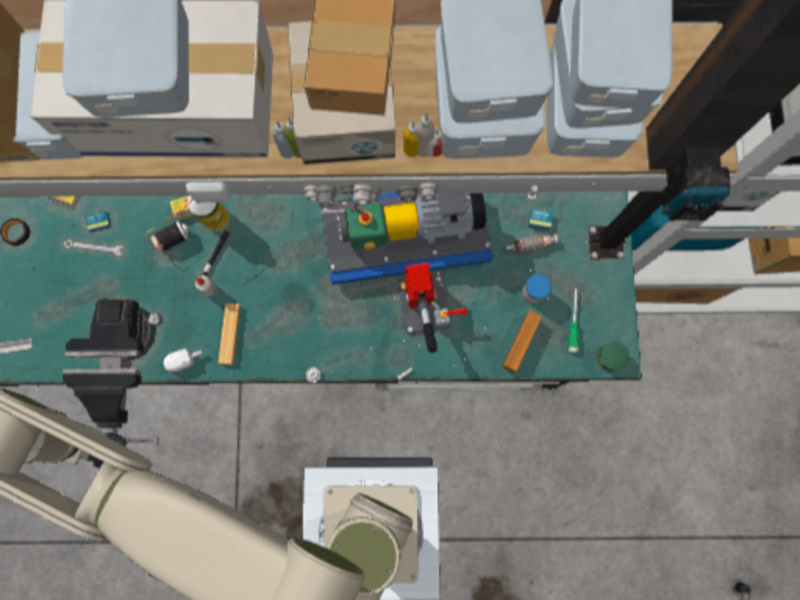

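View pics/scene0b.png

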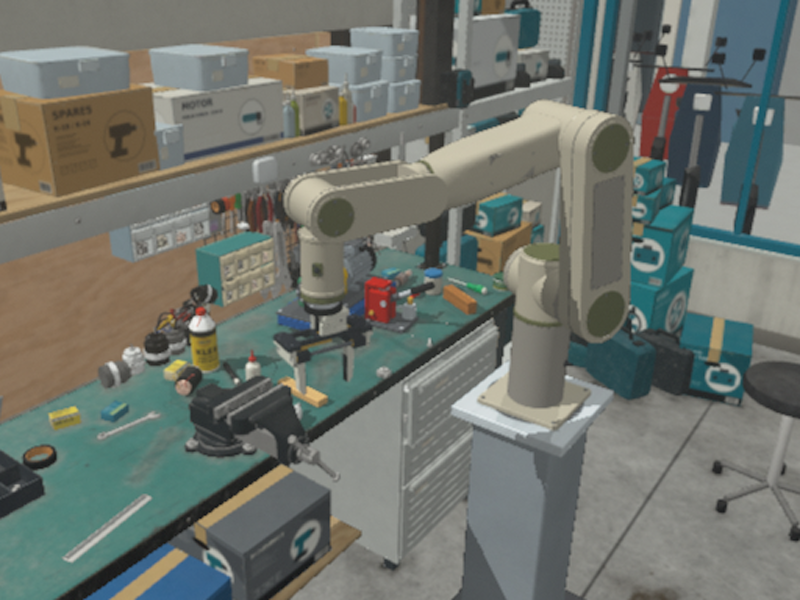

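Run:
```python
from h import *
m=cam('top'); k=512/800
for n,u,v,z in [('blk a',527,312,.042),('blk b',541,317,.042),('blk c',520,370,.042),('blk d',505,364,.042),('grip',431,340,.138),('ball',464,312,.074),('cap',419,270,.13),('railL',331,280,.03),('railR',492,260,.03),('jar',538,287,.074),('oil',203,283,.115),('gear',530,243,.03),('sd',574,335,.02),('bolt',405,375,.01),('bevel',313,375,.018),('tin',614,355,.044),('thin',229,335,.02)]:
    print(n,onz(m,u*k,v*k,z).round(3))
s=robot.read_state();c=cam('wrist');T=R.from_rotvec(s['orientation']).as_matrix();print(T.round(2));print(c['fx'],T.T@(np.array(c['eye'])-s['tool_pos']),T.T@c['rotation'])
im=cv2.imread('pics/top0.png'); cv2.imwrite('pics/tc.png',cv2.resize(im[110:250,190:390],(800,560),interpolation=cv2.INTER_CUBIC))
```

```text
blk a [ 0.513 -0.384  0.042]
blk b [ 0.5   -0.417  0.042]
blk c [ 0.372 -0.361  0.042]
blk d [ 0.387 -0.326  0.042]
grip [ 0.432 -0.146  0.138]
ball [ 0.508 -0.228  0.074]
cap [ 0.598 -0.121  0.13 ]
railL [0.6   0.092 0.03 ]
railR [ 0.647 -0.305  0.03 ]
jar [ 0.567 -0.407  0.074]
oil [0.576 0.384 0.115]
gear [ 0.689 -0.401  0.03 ]
sd [ 0.459 -0.5    0.02 ]
bolt [ 0.366 -0.087  0.01 ]
bevel [0.368 0.135 0.018]
tin [ 0.405 -0.586  0.044]
thin [0.467 0.341 0.02 ]
[[-0.93  0.36 -0.  ]
 [ 0.36  0.93 -0.  ]
 [ 0.   -0.   -1.  ]]
331.16202960469974 [ 8.46607724e-02  4.10676919e-05 -1.42216757e-01] [[ 6.60368889e-04 -9.53912516e-01 -3.00084114e-01]
 [ 9.99999319e-01  9.18661780e-04 -7.19646662e-04]
 [ 9.62155764e-04 -3.00083434e-01  9.53912473e-01]]
```

View pics/tc.png

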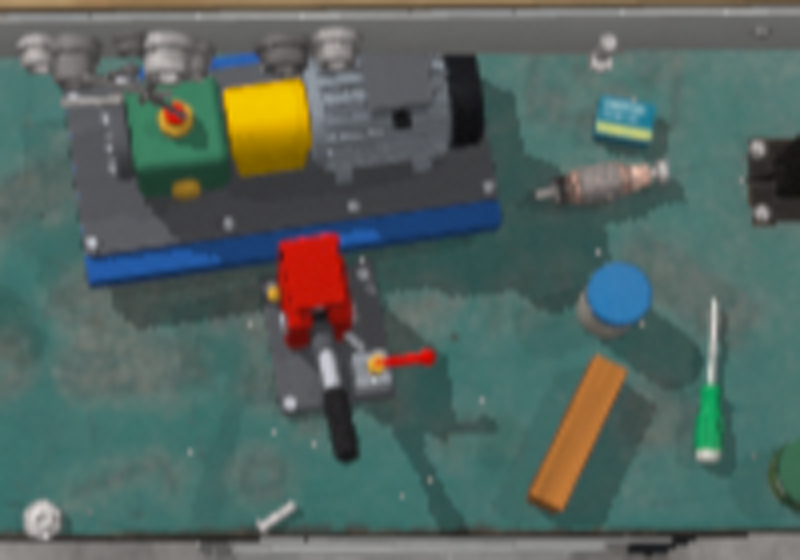

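The pictures show the jack at crop (315,275), its grip at (341,424), the valve ball at (429,356), the brown block around (578,433) and the rail front from (90,284) to (500,228). Next I move the wrist camera over the jack.

Emit:
arm_command(increments="0 -190 -155 -15 -0.25;0 -190 -155 -15 -0.25;0 -190 -155 -15 -0.25;0 -190 -155 -15 -0.25;0 -190 -155 -15 -0.25")

```text
t: 0.6
tool_pos: [0.3364, 0.3463, 0.2584]
orientation: [-0.178, -3.136, 0.001]
force: [-0.0, 1.2, 0.5]
opening: 0.0932
gripper_force: 0.0
```

Emit:
arm_command(increments="0 -110 -220 -10 -0.23;0 -110 -220 -10 -0.23;0 -110 -220 -10 -0.23;0 -110 -220 -10 -0.23;0 -110 -220 -10 -0.23")

```text
t: 1.1
tool_pos: [0.4194, 0.1175, 0.2685]
orientation: [-0.183, 3.136, 0.0]
force: [1.4, 0.2, 0.6]
opening: 0.0932
gripper_force: 0.0
```

Emit:
arm_command(increments="1 20 -140 0 0;1 20 -140 0 0;1 20 -140 0 0")

```text
t: 1.4
tool_pos: [0.4151, -0.0243, 0.2683]
orientation: [0.181, -3.136, 0.0]
force: [0.4, 0.3, -0.7]
opening: 0.0737
gripper_force: 0.0
```

Emit:
arm_command(increments="1 20 -140 0 0;1 20 -140 0 0;1 20 -140 0 0;1 20 -140 0 0;1 20 -140 0 0")

```text
t: 1.9
tool_pos: [0.4117, -0.1639, 0.268]
orientation: [0.178, -3.136, -0.002]
force: [-0.7, 0.1, -0.5]
opening: 0.0337
gripper_force: 0.0
```

Run:
```python
from h import *
import pickle
s=robot.read_state(); m=cam('wrist'); im=robot.read_camera('wrist'); cv2.imwrite('pics/w1.png',im); pickle.dump(m,open('w1.pkl','wb'))
print(s['tool_pos'],s['q'],s['t']); cv2.imwrite('pics/w1b.png',cv2.resize(im,(800,600),interpolation=cv2.INTER_CUBIC))
```

```text
[ 0.41165249 -0.16388876  0.2680074 ] [-4.95026654e-01 -3.14301806e-01  1.86173403e+00  4.05031287e-04
  1.59554374e+00 -2.17929130e+00] 1.9
```

View pics/w1b.png

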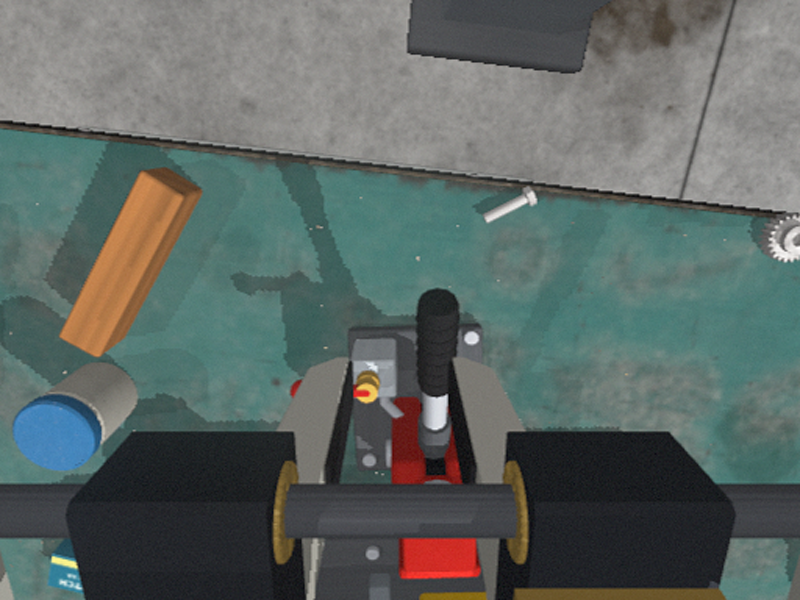

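Run:
```python
from h import *
import pickle
w=pickle.load(open('w1.pkl','rb')); t=cam('top'); k=.64
for n,a,b in [('c1',(146,170),(560,512)),('c2',(180,192),(530,498)),('c3',(62,337),(627,368)),('c4',(97,355),(598,355)),('gripend',(438,295),(350,455)),('gripstart',(434,392),(331,391)),('gripmid',(436,338),(341,424)),('valve',(367,383),(376,363)),('ball',(297,389),(429,356))]:
    x,r=tri([(w,a[0]*k,a[1]*k),(t,190+b[0]/4,110+b[1]/4)]); print(n,x.round(3),r)
for n,u,v,z in [('footNR',484,326,.006),('footNL',349,328,.006)]: print(n,onz(w,u*k,v*k,z))
for n,u,v in [('rl',90,284),('rr',500,228),('rl top',88,262),('rr top',497,203)]: print(n,onz(t,190+u/4,110+v/4,.022),onz(t,190+u/4,110+v/4,.04))
```

```text
c1 [ 0.372 -0.353  0.026] [np.float64(2.4), np.float64(2.4)]
c2 [ 0.383 -0.323  0.041] [np.float64(1.9), np.float64(1.9)]
c3 [ 0.507 -0.419  0.035] [np.float64(2.5), np.float64(2.5)]
c4 [ 0.519 -0.392  0.036] [np.float64(2.1), np.float64(2.1)]
gripend [ 0.404 -0.148  0.166] [np.float64(2.8), np.float64(2.8)]
gripstart [ 0.467 -0.136  0.141] [np.float64(1.2), np.float64(1.2)]
gripmid [ 0.436 -0.142  0.14 ] [np.float64(1.9), np.float64(1.9)]
valve [ 0.506 -0.179  0.066] [np.float64(1.7), np.float64(1.7)]
ball [ 0.51  -0.228  0.076] [np.float64(1.4), np.float64(1.4)]
footNR [ 0.47265211 -0.08597605  0.006     ]
footNL [ 0.48724225 -0.19776148  0.006     ]
rl [0.59487893 0.09058802 0.022     ] [0.59060486 0.08892646 0.04      ]
rr [ 0.6463966  -0.30695216  0.022     ] [ 0.64158649 -0.30447731  0.04      ]
rl top [0.61676593 0.09268501 0.022     ] [0.61226413 0.09100162 0.04      ]
rr top [ 0.67154733 -0.30493626  0.022     ] [ 0.66647553 -0.30248238  0.04      ]
```

Block centre is about (0.445, -0.372) at angle -0.46 with its top near 0.04. The grip is at (0.436, -0.142, 0.140), which matches the expected height, and the rail and jack yaw is about 0.13. I start pumping with closed fingers.

Emit:
arm_command(increments="1 -9 10 40 0;1 -17 20 75 0;1 -17 20 75 0;1 -17 20 75 0", grip_force=20)

```text
t: 2.35
tool_pos: [0.4265, -0.1403, 0.1939]
orientation: [0.187, -3.135, -0.001]
force: [0.4, 0.2, 1.0]
opening: 0.0009
gripper_force: 0.0
```

Emit:
arm_command(increments="1 0 0 20 0;1 0 0 40 0;1 0 0 60 0;1 0 0 80 0;1 0 0 100 0")

```text
t: 2.85
tool_pos: [0.4283, -0.1427, 0.0965]
orientation: [-0.183, 3.133, -0.004]
force: [-3.3, 1.0, 10.7]
opening: 0.0004
gripper_force: 5.4
```

Emit:
arm_command(increments="1 0 0 10 0;1 0 0 15 0;1 0 0 17 0;1 0 0 17 0")

```text
t: 3.25
tool_pos: [0.4295, -0.1424, 0.0804]
orientation: [-0.183, 3.131, -0.003]
force: [-1.3, 3.0, 8.1]
opening: 0.0006
gripper_force: 4.0
```

Emit:
arm_command(increments="1 0 0 5 0;1 0 0 8 0;1 0 0 8 0")

```text
t: 3.55
tool_pos: [0.4305, -0.1425, 0.0731]
orientation: [-0.183, 3.129, -0.004]
force: [1.7, 4.2, 9.2]
opening: 0.0002
gripper_force: 4.3
```

Emit:
arm_command(increments="1 0 0 3 0;1 0 0 6 0;1 0 0 6 0")

```text
t: 3.85
tool_pos: [0.4314, -0.1426, 0.0705]
orientation: [-0.183, 3.128, -0.004]
force: [-12.6, 11.0, 44.2]
opening: 0.0003
gripper_force: 22.0
```

Emit:
arm_command(increments="1 0 0 -35 0;1 0 0 -70 0;1 0 0 -105 0;1 0 0 -131 0;1 0 0 -131 0")

```text
t: 4.35
tool_pos: [0.4302, -0.1431, 0.2013]
orientation: [-0.183, 3.126, -0.009]
force: [0.9, -0.4, 0.1]
opening: 0.0006
gripper_force: 0.0
```

Emit:
arm_command(increments="1 0 0 0 0;1 0 0 0 0;1 0 0 30 0;1 0 0 60 0;1 0 0 90 0")

```text
t: 4.85
tool_pos: [0.4259, -0.142, 0.1027]
orientation: [0.183, -3.135, 0.001]
force: [-4.8, -2.6, 12.2]
opening: 0.0006
gripper_force: 6.5
```

Emit:
arm_command(increments="1 0 0 25 0;1 0 0 35 0;1 0 0 38 0;1 0 0 38 0")

```text
t: 5.25
tool_pos: [0.427, -0.1415, 0.0686]
orientation: [0.183, -3.135, -0.001]
force: [-17.5, 8.8, 44.6]
opening: 0.0004
gripper_force: 24.0
```

Emit:
arm_command(increments="1 0 0 2 0;1 0 0 2 0")

```text
t: 5.45
tool_pos: [0.4273, -0.1415, 0.0678]
orientation: [0.183, -3.136, -0.001]
force: [-24.0, 10.8, 56.7]
opening: 0.0005
gripper_force: 30.3
```

Emit:
arm_command(increments="1 0 0 -35 0;1 0 0 -70 0;1 0 0 -105 0;1 0 0 -130 0;1 0 0 -130 0")

```text
t: 5.95
tool_pos: [0.4283, -0.1422, 0.1968]
orientation: [-0.182, 3.132, -0.004]
force: [0.2, 0.1, 0.2]
opening: 0.0004
gripper_force: 0.0
```

Emit:
arm_command(increments="1 0 0 0 0;1 0 0 0 0;1 0 0 30 0;1 0 0 60 0;1 0 0 90 0")

```text
t: 6.45
tool_pos: [0.4255, -0.1418, 0.1019]
orientation: [0.182, -3.134, 0.001]
force: [-2.9, -2.5, 11.8]
opening: 0.0005
gripper_force: 6.3
```

Emit:
arm_command(increments="1 0 0 25 0;1 0 0 35 0;1 0 0 38 0;1 0 0 38 0")

```text
t: 6.85
tool_pos: [0.4268, -0.1413, 0.0682]
orientation: [0.183, -3.135, -0.001]
force: [-19.4, 9.9, 48.2]
opening: 0.0008
gripper_force: 25.5
```

Emit:
arm_command(increments="1 0 0 -35 0;1 0 0 -70 0;1 0 0 -105 0;1 0 0 -128 0;1 0 0 -128 0")

```text
t: 7.35
tool_pos: [0.4279, -0.1421, 0.1958]
orientation: [-0.182, 3.133, -0.003]
force: [-0.0, 0.6, -0.9]
opening: 0.0004
gripper_force: 0.0
```

Emit:
arm_command(increments="1 0 0 0 0;1 0 0 0 0;1 0 0 30 0;1 0 0 60 0;1 0 0 90 0")

```text
t: 7.85
tool_pos: [0.4254, -0.1418, 0.1018]
orientation: [0.182, -3.134, 0.001]
force: [-3.6, -2.4, 12.7]
opening: 0.0005
gripper_force: 6.3
```

Emit:
arm_command(increments="1 0 0 25 0;1 0 0 35 0;1 0 0 38 0;1 0 0 38 0")

```text
t: 8.25
tool_pos: [0.4268, -0.1413, 0.0682]
orientation: [0.183, -3.135, -0.001]
force: [-19.7, 9.2, 49.0]
opening: 0.0005
gripper_force: 25.8
```

Emit:
arm_command(increments="1 0 0 -35 0;1 0 0 -70 0;1 0 0 -105 0;1 0 0 -128 0;1 0 0 -128 0")

```text
t: 8.75
tool_pos: [0.4279, -0.1421, 0.1957]
orientation: [-0.182, 3.133, -0.003]
force: [0.3, 0.3, -0.5]
opening: 0.0003
gripper_force: 0.0
```

Emit:
arm_command(increments="1 0 0 0 0;1 0 0 0 0;1 0 0 30 0;1 0 0 60 0;1 0 0 90 0")

```text
t: 9.25
tool_pos: [0.4254, -0.1418, 0.1017]
orientation: [0.182, -3.134, 0.001]
force: [-3.3, -3.1, 11.0]
opening: 0.0004
gripper_force: 6.2
```

Emit:
arm_command(increments="1 0 0 25 0;1 0 0 35 0;1 0 0 38 0;1 0 0 38 0")

```text
t: 9.65
tool_pos: [0.4268, -0.1413, 0.0682]
orientation: [0.183, -3.135, -0.002]
force: [-19.6, 9.7, 48.1]
opening: 0.0005
gripper_force: 25.9
```

Emit:
arm_command(increments="1 0 0 -35 0;1 0 0 -70 0;1 0 0 -105 0;1 0 0 -138 0;1 0 0 -138 0")

```text
t: 10.15
tool_pos: [0.4284, -0.1423, 0.207]
orientation: [-0.182, 3.131, -0.004]
force: [0.9, -1.5, 0.5]
opening: 0.0007
gripper_force: 0.0
```

Run:
```python
from h import *
im0=cv2.imread('pics/scene0.png'); im=robot.read_camera('scene'); cv2.imwrite('pics/scene1.png',im)
t=robot.read_camera('top'); cv2.imwrite('pics/top1.png',t)
a=np.hstack([cv2.resize(i[160:235,165:265],(400,300),interpolation=cv2.INTER_CUBIC) for i in(im0,im)])
b=cv2.resize(t[110:250,190:390],(400,280),interpolation=cv2.INTER_CUBIC);b0=cv2.resize(cv2.imread('pics/top0.png')[110:250,190:390],(400,280),interpolation=cv2.INTER_CUBIC)
cv2.imwrite('pics/cmp1.png',np.vstack([a,np.hstack([b0,b])]))
s=robot.read_state();print(s['tool_pos'],s['orientation'],s['t'],s['q'])
```

```text
[ 0.42642423 -0.14139493  0.20252041] [ 1.82354374e-01 -3.13548505e+00 -6.74675109e-04] 10.25 [-4.34385585e-01 -2.66664064e-01  1.94230593e+00 -4.10029254e-06
  1.46686704e+00 -2.12136714e+00]
```

View pics/cmp1.png

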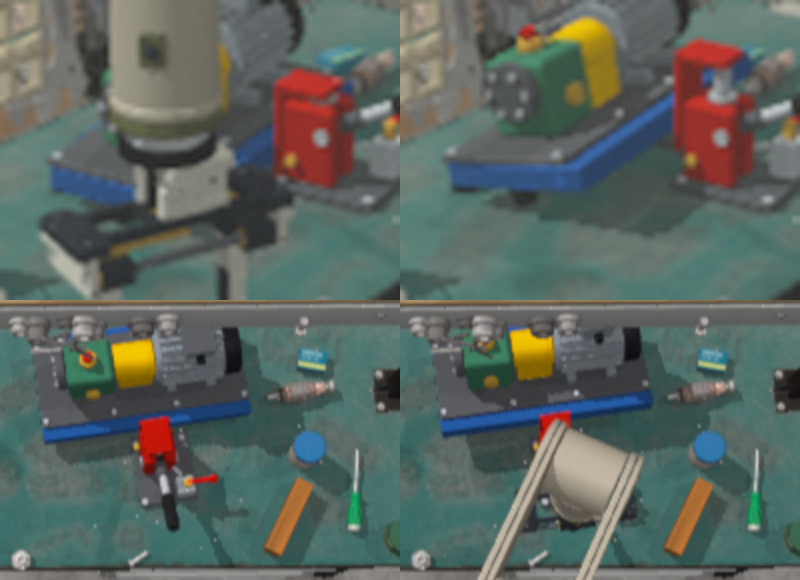

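The unit is lifted clear: the cap is up about 40 mm and a gap shows under the rail at around (520,195). Now for the block.

Emit:
arm_command(increments="0.2 50 -205 -5 0.575;0.2 50 -205 -5 0.575;0.2 50 -205 -5 0.575;0.2 50 -205 -5 0.575;0.2 50 -205 -5 0.575")

```text
t: 10.75
tool_pos: [0.3984, -0.3541, 0.2052]
orientation: [-0.725, -3.052, -0.002]
force: [0.2, 0.8, 0.1]
opening: 0.0356
gripper_force: 0.0
```

Emit:
arm_command(increments="0.2 0 0 0 0;0.2 0 0 0 0")

```text
t: 10.95
tool_pos: [0.4003, -0.3494, 0.2064]
orientation: [-0.712, -3.057, -0.004]
force: [0.3, -0.2, -0.2]
opening: 0.0521
gripper_force: 0.0
```

Run:
```python
from h import *
import pickle
s=robot.read_state(); m=cam('wrist'); im=robot.read_camera('wrist')
print(s['tool_pos'],s['orientation'],s['opening'],s['q'])
p=[]
a=-.46;c=np.array([.445,-.372]);ux=np.array([np.cos(a),np.sin(a)]);uy=np.array([-ux[1],ux[0]])
for sx,sy in[(1,1),(1,-1),(-1,-1),(-1,1)]:
    q=c+sx*.075*ux+sy*.017*uy; p.append(proj(m,[*q,.042]))
g=cv2.resize(im,(800,600),interpolation=cv2.INTER_CUBIC); cv2.polylines(g,[np.int32(np.array(p)*800/512)],True,(255,0,255),1)
cv2.imwrite('pics/w2.png',g); pickle.dump(m,open('w2.pkl','wb'))
```

```text
[ 0.40025649 -0.34935464  0.20644922] [-0.71211161 -3.05683021 -0.00412721] 0.05211919333237809 [-8.14508370e-01 -3.17856382e-02  1.72388150e+00  5.87450410e-04
  1.45337524e+00 -1.92762364e+00]
```

View pics/w2.png

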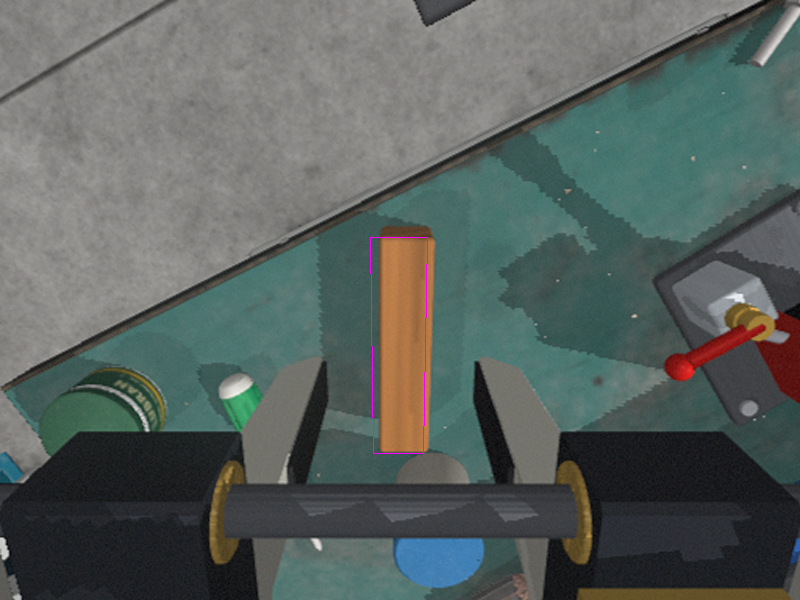

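The block overlay agrees to within about 3 mm, offset towards +y. I shift by that, descend and grip.

Emit:
arm_command(increments="0.2 0 2.5 45 0;0.2 0 2.5 90 0;0.2 0 2.5 135 0;0.2 0 2.5 165 0;0.2 0 2.5 175 0", grip_force=40)

```text
t: 11.5
tool_pos: [0.4002, -0.3446, 0.0295]
orientation: [-0.709, -3.055, -0.006]
force: [-0.7, -0.4, -0.4]
opening: 0.0744
gripper_force: 0.0
```

Emit:
arm_command(increments="0.2 0 0 0 0;1 0 0 0 0;1 0 0 0 0;1 0 0 0 0;1 0 0 0 0")

```text
t: 12.0
tool_pos: [0.4026, -0.3494, 0.0349]
orientation: [0.714, 3.057, -0.002]
force: [0.1, -0.5, -0.8]
opening: 0.0471
gripper_force: 0.0
```

Emit:
arm_command(increments="1 0 0 0 0;1 0 0 0 0;1 0 0 0 0")

```text
t: 12.3
tool_pos: [0.4021, -0.3489, 0.034]
orientation: [0.714, 3.059, -0.0]
force: [-0.9, 1.0, 4.6]
opening: 0.0337
gripper_force: 39.9
```

Run:
```python
from h import *
import pickle
w=pickle.load(open('w2.pkl','rb')); t=cam('top')
print('ball',tri([(w,680*.64,367*.64),(t,190+429/4,110+356/4)]),'axis',tri([(w,752*.64,322*.64),(t,190+376/4,110+363/4)]))
s=robot.read_state();print(s['tool_pos'],s['orientation'],s['opening'],s['gripper_force'],s['t'])
```

```text
ball (array([ 0.50750368, -0.22736935,  0.08374565]), [np.float64(1.6), np.float64(1.6)]) axis (array([ 0.50341169, -0.17957469,  0.0758782 ]), [np.float64(0.8), np.float64(0.8)])
[ 0.40208824 -0.34885718  0.03395311] [ 7.14440320e-01  3.05884166e+00 -2.22419814e-04] 0.03369623676827522 39.93359684944153 12.3
```

Emit:
arm_command(increments="1 0 0 -40 0;1 0 0 -85 0;1 0 0 -130 0;1 0 0 -175 0;1 0 0 -210 0")

```text
t: 12.8
tool_pos: [0.402, -0.3489, 0.2463]
orientation: [0.714, 3.058, -0.002]
force: [0.7, -0.7, -2.2]
opening: 0.0334
gripper_force: 39.9
```

Emit:
arm_command(increments="1 15 33 0 -0.12;1 30 66 0 -0.24;1 45 99 0 -0.36;1 60 132 0 -0.48;1 73 165 0 -0.588")

```text
t: 13.3
tool_pos: [0.409, -0.167, 0.2431]
orientation: [0.21, -3.134, -0.001]
force: [-0.2, 0.6, -0.8]
opening: 0.0336
gripper_force: 39.9
```

Emit:
arm_command(increments="1 -8 45 0 0;1 -15 90 0 0;1 -23 135 0 0;1 -30 178 0 0;1 -30 178 0 0")

```text
t: 13.8
tool_pos: [0.4158, 0.0165, 0.2432]
orientation: [0.212, -3.134, -0.003]
force: [0.2, -0.4, -0.8]
opening: 0.0334
gripper_force: 39.9
```

Emit:
arm_command(increments="1 0 0 0 0;1 0 0 0 0")

```text
t: 14.0
tool_pos: [0.4162, 0.0111, 0.2433]
orientation: [0.202, -3.134, 0.001]
force: [0.2, 0.3, -1.3]
opening: 0.0338
gripper_force: 39.9
```

Run:
```python
from h import *
import pickle
s=robot.read_state(); m=cam('wrist'); im=robot.read_camera('wrist'); t=robot.read_camera('top');cv2.imwrite('pics/top2.png',t)
print(s['tool_pos'],s['orientation'],s['opening'],s['t'])
g=np.hstack([cv2.resize(im,(400,300)),cv2.resize(t[120:240,190:350],(400,300),interpolation=cv2.INTER_CUBIC)])
cv2.imwrite('pics/w3.png',g); cv2.imwrite('pics/w3raw.png',im); pickle.dump(m,open('w3.pkl','wb'))
```

```text
[0.4162207  0.01113639 0.24325338] [ 2.01989346e-01 -3.13445968e+00  7.55529241e-04] 0.033816166884396814 14.0
```

View pics/w3.png

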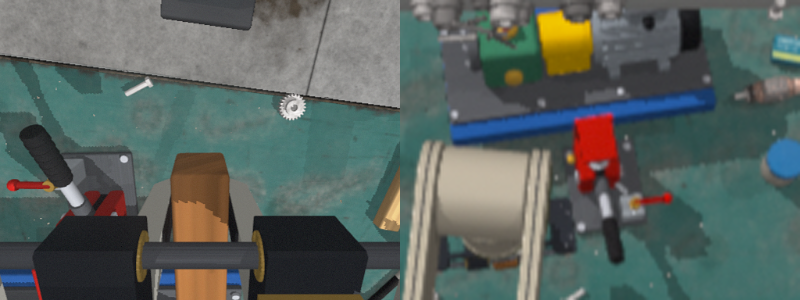

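The block is held square, the jack is to its right, and the rail runs from (455,135) to (715,100) in the right half of the picture. I lower it and slide it in.

Emit:
arm_command(increments="1 0 0 50 0;1 0 0 100 0;1 0 0 150 0;1 0 0 195 0;1 0 0 205 0")

```text
t: 14.6
tool_pos: [0.4117, 0.0112, 0.0336]
orientation: [0.199, -3.126, -0.002]
force: [-23.1, 3.1, 40.5]
opening: 0.0336
gripper_force: 40.0
```

Emit:
arm_command(increments="1 0 0 0 0;1 -15 0 0 0;1 -30 0 0 0;1 -45 0 0 0;1 -60 0 0 0")

```text
t: 15.1
tool_pos: [0.4787, 0.0189, 0.0414]
orientation: [-0.201, 3.131, -0.001]
force: [-0.3, 0.4, -2.0]
opening: 0.0338
gripper_force: 40.0
```

Emit:
arm_command(increments="1 -12 0 0 0;1 -25 0 0 0;1 -30 0 0 0;1 -30 0 0 0")

```text
t: 15.5
tool_pos: [0.5075, 0.023, 0.0404]
orientation: [-0.202, 3.132, -0.001]
force: [0.4, -0.6, -1.0]
opening: 0.0337
gripper_force: 40.0
```

Emit:
arm_command(increments="1 0 0 2 0;1 0 0 4 0;1 0 0 4 0")

```text
t: 15.8
tool_pos: [0.5048, 0.0235, 0.0341]
orientation: [0.203, -3.134, -0.0]
force: [-0.0, -0.5, -0.2]
opening: 0.0339
gripper_force: 40.0
```

Emit:
arm_command(increments="1 -12 0 0 0;1 -24 0 0 0;1 -36 0 0 0;1 -36 0 0 0;1 -36 0 0 0")

```text
t: 16.3
tool_pos: [0.5407, 0.0282, 0.0343]
orientation: [0.203, -3.134, -0.0]
force: [-0.5, 0.2, -2.7]
opening: 0.0337
gripper_force: 40.0
```

Run:
```python
from h import *
import pickle
s=robot.read_state(); m=cam('wrist'); im=robot.read_camera('wrist'); t=robot.read_camera('scene')
print(s['tool_pos'],s['orientation'],s['force'],s['t'])
g=np.hstack([cv2.resize(im,(400,300)),cv2.resize(t[160:235,165:265],(400,300),interpolation=cv2.INTER_CUBIC)])
cv2.imwrite('pics/w4.png',g); cv2.imwrite('pics/w4raw.png',im); pickle.dump(m,open('w4.pkl','wb'))
```

```text
[0.54068519 0.02819374 0.03425505] [ 2.03010487e-01 -3.13406982e+00 -6.10872342e-05] [-0.47960536  0.18257972 -2.72247588] 16.3
```

View pics/w4.png

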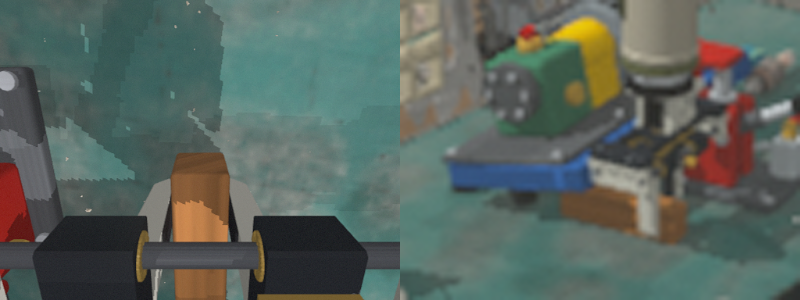

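Run:
```python
from h import *
import pickle
m=pickle.load(open('w4.pkl','rb')); U=np.array([.6206,-.108]);ux=np.array([.9917,.1286]);uy=np.array([-.1286,.9917])
for v,z in[(153,0),(163,.042),(166,.042),(168,.042)]:
    p=onz(m,200*1.28,v*1.28,z)[:2]-U; print(v,z,p@ux,p@uy)
im=cv2.imread('pics/w4raw.png')[180:230,250]; print(im[8:40].tolist())
```

```text
153 0 -0.0866538600401068 0.14554676241356812
163 0.042 -0.09494729475782249 0.1455584519755244
166 0.042 -0.0931609490219419 0.1455603342180808
168 0.042 -0.09196266246988319 0.14556159683253314
[[80, 85, 74], [77, 83, 68], [85, 86, 77], [81, 84, 72], [80, 88, 75], [83, 87, 75], [81, 88, 73], [71, 84, 89], [43, 65, 92], [43, 65, 93], [46, 69, 98], [50, 76, 110], [42, 71, 104], [44, 68, 100], [52, 78, 109], [46, 73, 106], [44, 69, 103], [47, 71, 101], [41, 65, 97], [44, 70, 98], [46, 68, 100], [45, 69, 99], [45, 68, 98], [44, 70, 97], [43, 69, 101], [46, 73, 107], [49, 79, 113], [45, 74, 110], [48, 76, 110], [46, 73, 107], [46, 74, 107], [46, 78, 111]]
```

Emit:
arm_command(increments="1 0 0 1.5 0;1 0 0 3 0;1 0 0 3 0")

```text
t: 16.7
tool_pos: [0.541, 0.0282, 0.0335]
orientation: [0.203, -3.134, 0.0]
force: [-10.3, 0.5, 19.2]
opening: 0.0337
gripper_force: 40.0
```

Near end measured at about -0.088 in the unit's frame, so the centre is at about -0.013, y 0.146. It is on the bench, so I release and back out.

Emit:
arm_command(increments="1 0 0 -2 0;0.3 0 0 -2 0;0.3 0 0 -2 0;0.3 0 0 -2 0;0.3 0 0 -2 0")

```text
t: 17.2
tool_pos: [0.5412, 0.0282, 0.0333]
orientation: [0.203, -3.135, -0.0]
force: [-0.8, -1.1, -0.9]
opening: 0.061
gripper_force: 0.0
```

Emit:
arm_command(increments="0.3 0 0 0 0;0.3 15 0 -30 0;0.3 35 0 -70 0;0.3 60 0 -120 0;0.3 80 0 -160 0")

```text
t: 17.7
tool_pos: [0.461, 0.0179, 0.1941]
orientation: [0.203, -3.134, -0.0]
force: [1.1, 0.1, 0.8]
opening: 0.0649
gripper_force: 0.0
```

Run:
```python
from h import *
import pickle
s=robot.read_state(); m=cam('wrist'); im=robot.read_camera('wrist')
print(s['tool_pos'],s['orientation'],s['force'],s['t'],s['opening'])
cv2.imwrite('pics/w5.png',cv2.resize(im,(800,600),interpolation=cv2.INTER_CUBIC)); pickle.dump(m,open('w5.pkl','wb'))
```

```text
[0.46097654 0.01789487 0.19408635] [ 2.02944064e-01 -3.13413596e+00 -1.23083586e-04] [1.07042841 0.06534543 0.77943944] 17.7 0.06487237658277953
```

View pics/w5.png

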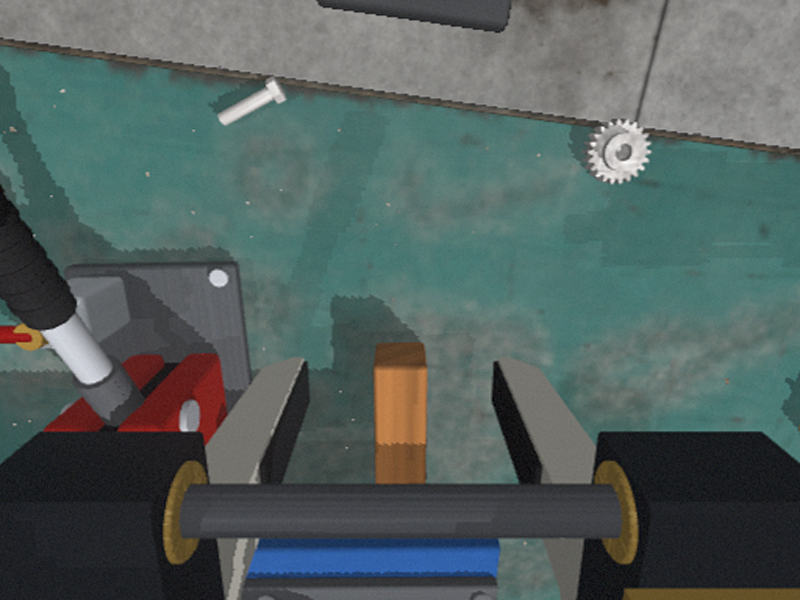

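Emit:
arm_command(increments="1 0 0 -45 0.14;1 -7 -30 -60 0.28;1 -13 -60 -60 0.42;1 -18 -85 -60 0.56;1 -20 -100 -60 0.7")

```text
t: 18.25
tool_pos: [0.4955, -0.0804, 0.2532]
orientation: [0.895, 3.011, -0.001]
force: [0.2, -0.3, 0.4]
opening: 0.0296
gripper_force: 0.0
```

Emit:
arm_command(increments="1 -25 -20 0 0.14;1 -50 -40 0 0.28;1 -75 -60 0 0.42;1 -100 -80 0 0.56;1 -116 -96 0 0.7")

```text
t: 18.75
tool_pos: [0.5411, -0.224, 0.2526]
orientation: [-1.873, -2.522, 0.0]
force: [-0.1, -0.0, -0.5]
opening: 0.0003
gripper_force: 0.0
```

Emit:
arm_command(increments="1 0 0 0 0.08;1 0 0 0 0.17;1 0 0 0 0.17;1 0 0 0 0.17")

```text
t: 19.15
tool_pos: [0.5407, -0.2221, 0.2528]
orientation: [-2.069, -2.364, 0.0]
force: [1.0, -1.1, -0.5]
opening: 0.0002
gripper_force: 0.0
```

Run:
```python
from h import *
import pickle
m5=pickle.load(open('w5.pkl','rb')); U=np.array([.6206,-.108]);ux=np.array([.9917,.1286]);uy=np.array([-.1286,.9917])
for u in (376,424):
  p=onz(m5,u*.64,365*.64,.042)[:2]-U; print('blk near top',p@ux,p@uy)
p=onz(m5,400*.64,344*.64,0)[:2]-U; print('bottom',p@ux,p@uy)
s=robot.read_state(); m=cam('wrist'); im=robot.read_camera('wrist')
T=R.from_rotvec(s['orientation']).as_matrix()
print(s['tool_pos'],T[:2,:2],s['q'],s['t'],s['opening'])
tgt=np.array([.505,-.179])+.029*ux-.047*uy; d=tgt-s['tool_pos'][:2]; print('shift tool xy',T[:2,:2].T@d)
g=cv2.resize(im,(800,600),interpolation=cv2.INTER_CUBIC)
for q in ([.505,-.179,.075],[.508,-.2275,.074],[*tgt,.062]):
  a=np.array(proj(m,q))/.64; print(a); cv2.circle(g,tuple(int(i) for i in a),4,(255,0,255),1)
cv2.imwrite('pics/w6.png',g); pickle.dump(m,open('w6.pkl','wb'))
```

```text
blk near top -0.088567643976782 0.1306639067548341
blk near top -0.08860388129409788 0.16054765219775816
bottom -0.08503741612803384 0.14559200022897464
[ 0.54067588 -0.22208978  0.2528148 ] [[-0.13226364  0.99121456]
 [ 0.99121457  0.13226366]] [-4.77447075e-01  8.51244209e-02  1.52006279e+00 -1.69084012e-05
  1.53660522e+00 -6.10098844e-01] 19.15 0.00018590892570368253
shift tool xy [ 0.00032283 -0.00083704]
[352.42313096 194.95422296]
[349.23356443 271.22360674]
[399.56881893 264.61252179]
```

View pics/w6.png

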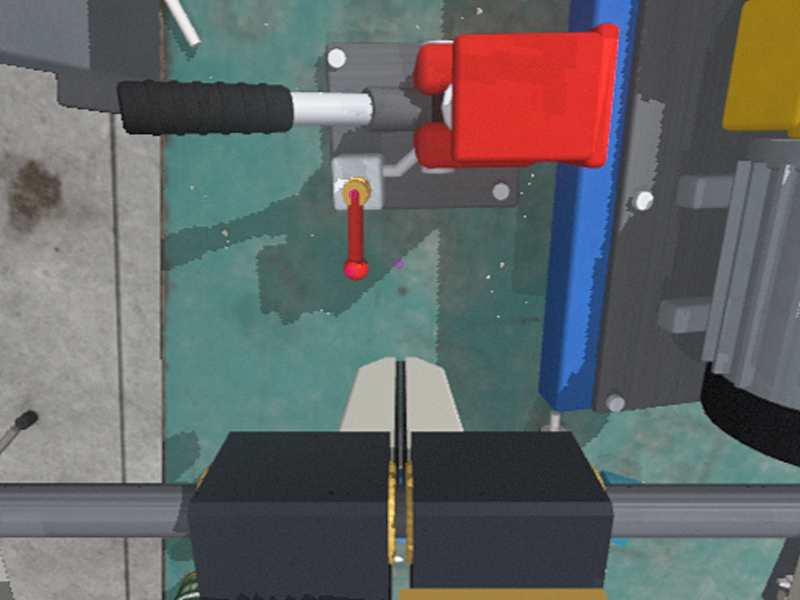

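Picture shows the lever shut, ball at (356,269), axis (356,190), and a free spot for the fingers on its rail side. I descend and push the lever open.

Emit:
arm_command(increments="1 0 5 50 0;1 0 5 95 0;1 0 5 135 0;1 0 5 160 0;1 0 5 166 0")

```text
t: 19.7
tool_pos: [0.5431, -0.2199, 0.0829]
orientation: [-2.066, -2.358, 0.003]
force: [-1.1, 0.6, -0.2]
opening: 0.0005
gripper_force: 0.0
```

Emit:
arm_command(increments="1 0 0 0 0;1 -1 -9 0 0;1 -1 -18 0 0;1 -1 -27 0 0;1 1 -38 0 0")

```text
t: 20.2
tool_pos: [0.5086, -0.2262, 0.0891]
orientation: [2.07, 2.358, 0.002]
force: [1.9, 0.9, 0.7]
opening: 0.0001
gripper_force: 0.8
```

Emit:
arm_command(increments="1 3 -4 0 0;1 6 -8 0 0;1 8 -10 0 0;1 10 -12 0 0;1 10 -12 0 0")

```text
t: 20.7
tool_pos: [0.4944, -0.2167, 0.0869]
orientation: [-2.072, -2.361, 0.0]
force: [0.7, -1.2, 1.1]
opening: 0.0003
gripper_force: 0.3
```

Run:
```python
from h import *
s=robot.read_state(); im=robot.read_camera('wrist'); t=robot.read_camera('scene')
print(s['tool_pos'],s['force'],s['t'])
g=np.hstack([cv2.resize(im,(400,300)),cv2.resize(t[160:235,165:265],(400,300),interpolation=cv2.INTER_CUBIC)])
cv2.imwrite('pics/w7.png',g)
```

```text
[ 0.49436634 -0.21672168  0.08685479] [ 0.73146222 -1.17129473  1.12471366] 20.7
```

View pics/w7.png

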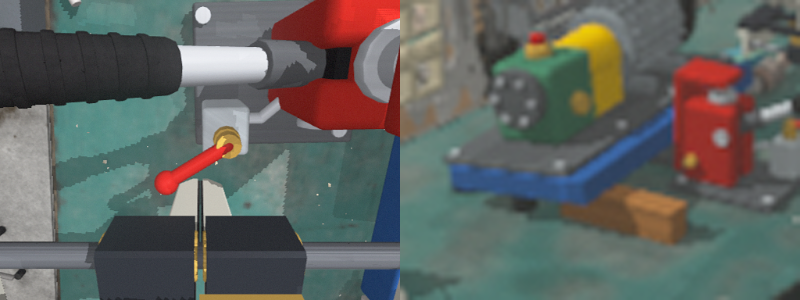

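The lever is at about 1.0 rad (ball at (165,183)). I push a little more, then wait while it sinks.

Emit:
arm_command(increments="1 3 -2 0 0;1 6 -5 0 0;1 8 -6 0 0;1 8 -6 0 0;1 8 -6 0 0")

```text
t: 21.3
tool_pos: [0.4875, -0.2096, 0.0869]
orientation: [-2.072, -2.361, 0.0]
force: [-0.3, -0.5, 1.0]
opening: 0.0006
gripper_force: 0.0
```

Emit:
arm_command(increments="1 -5 5 0 0;1 -10 10 -20 0;1 -15 10 -60 0;1 -15 10 -110 0;1 -15 10 -150 0")

```text
t: 21.8
tool_pos: [0.5, -0.224, 0.2396]
orientation: [2.072, 2.36, 0.0]
force: [0.3, -0.1, -0.3]
opening: 0.0003
gripper_force: 0.0
```

Emit:
arm_command(increments="1 0 0 0 0;1 0 0 0 0;1 0 0 0 0;1 0 0 0 0;1 0 0 0 0")

```text
t: 22.3
tool_pos: [0.4988, -0.2231, 0.2352]
orientation: [-2.071, -2.359, 0.001]
force: [-0.4, 0.3, -0.1]
opening: 0.0004
gripper_force: 0.0
```

Emit:
arm_command(increments="1 0 0 0 0;1 0 0 0 0;1 0 0 0 0;1 0 0 0 0;1 0 0 0 0")

```text
t: 22.8
tool_pos: [0.4996, -0.2235, 0.2371]
orientation: [2.072, 2.361, 0.0]
force: [0.2, 0.3, -0.5]
opening: 0.0005
gripper_force: 0.0
```

Emit:
arm_command(increments="1 0 0 0 0;1 0 0 0 0;1 0 0 0 0;1 0 0 0 0;1 0 0 0 0")

```text
t: 23.3
tool_pos: [0.4995, -0.2235, 0.237]
orientation: [2.072, 2.361, -0.0]
force: [0.4, -0.5, 0.2]
opening: 0.0002
gripper_force: 0.0
```

Emit:
arm_command(increments="1 0 0 0 0;1 0 0 0 0;1 0 0 0 0;1 0 0 0 0;1 0 0 0 0")

```text
t: 23.8
tool_pos: [0.4995, -0.2235, 0.237]
orientation: [-2.072, -2.361, 0.0]
force: [-0.3, 0.1, 1.4]
opening: 0.0005
gripper_force: 0.0
```

Emit:
arm_command(increments="1 0 0 0 0;1 0 0 0 0;1 0 0 0 0;1 0 0 0 0;1 0 0 0 0")

```text
t: 24.3
tool_pos: [0.4995, -0.2235, 0.237]
orientation: [2.072, 2.361, 0.0]
force: [-0.4, -0.0, -0.3]
opening: 0.0002
gripper_force: 0.0
```

Emit:
arm_command(increments="1 0 0 0 0;1 0 0 0 0;1 0 0 0 0;1 0 0 0 0;1 0 0 0 0")

```text
t: 24.8
tool_pos: [0.4995, -0.2235, 0.237]
orientation: [2.072, 2.361, -0.0]
force: [-1.4, -0.0, -0.0]
opening: 0.0004
gripper_force: 0.0
```

Run:
```python
from h import *
s=robot.read_state(); im=robot.read_camera('wrist'); t=robot.read_camera('scene')
print(s['tool_pos'],s['force'],s['t'])
g=np.hstack([cv2.resize(im,(400,300)),cv2.resize(t[160:235,165:265],(400,300),interpolation=cv2.INTER_CUBIC)])
cv2.imwrite('pics/w8.png',g)
```

```text
[ 0.4995376  -0.22350729  0.23698562] [-1.40882892 -0.01046845 -0.03873396] 24.8
```

View pics/w8.png

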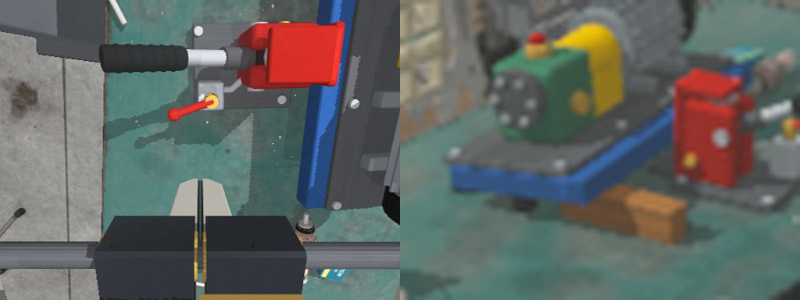

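The lever is open and the cap is down on the housing. I'll check numerically from here, because I have already viewed 12 pictures, over the limit of 10.

Emit:
arm_command(increments="1 0 0 0 0;1 0 0 0 0;1 0 0 0 0;1 0 0 0 0;1 0 0 0 0")

```text
t: 25.4
tool_pos: [0.4995, -0.2235, 0.237]
orientation: [2.072, 2.361, -0.0]
force: [0.2, 0.1, -0.0]
opening: 0.0004
gripper_force: 0.0
```

Emit:
arm_command(increments="1 0 0 0 0;1 0 0 0 0;1 0 0 0 0;1 0 0 0 0;1 0 0 0 0")

```text
t: 25.9
tool_pos: [0.4995, -0.2234, 0.237]
orientation: [-2.072, -2.361, -0.0]
force: [-0.6, 0.1, 0.1]
opening: 0.0004
gripper_force: 0.0
```

Run:
```python
from h import *
a=cv2.imread('pics/w7.png')[:,400:]; b=cv2.imread('pics/w8.png')[:,400:]
t=robot.read_camera('scene'); c=cv2.resize(t[160:235,165:265],(400,300),interpolation=cv2.INTER_CUBIC)
o=cv2.resize(cv2.imread('pics/scene0.png')[160:235,165:265],(400,300),interpolation=cv2.INTER_CUBIC)
def sh(p,q,x,y,w,h):
    r=cv2.matchTemplate(q[y-25:y+h+45,x-25:x+w+25],p[y:y+h,x:x+w],cv2.TM_CCOEFF_NORMED); _,s,_,l=cv2.minMaxLoc(r); return l[0]-25,l[1]-25,round(s,3)
for n,bx in [('pump',(75,40,70,90)),('rail corner',(40,150,60,50)),('cap',(272,50,70,25)),('block',(220,195,70,50)),('housing',(280,120,70,60))]:
    print(n,'raised->w8',sh(a,b,*bx),'w8->now',sh(b,c,*bx))
print('cap now vs start',sh(o,c,272,65,70,35))
m=cam('scene'); px=lambda p:(np.array(proj(m,p))-[165,160])*4
print('expected per mm: cap', (px([.57,-.12,.15])-px([.57,-.12,.13]))/20,'rail left', (px([.6,.09,.058])-px([.6,.09,.047]))/11)
s=robot.read_state();print(s['tool_pos'],s['force'],s['t'])
```

```text
pump raised->w8 (0, 0, 0.999) w8->now (0, 0, 0.999)
rail corner raised->w8 (0, 0, 0.999) w8->now (0, 0, 0.999)
cap raised->w8 (0, 11, 0.847) w8->now (0, 0, 0.999)
block raised->w8 (0, 0, 0.997) w8->now (0, 0, 0.999)
housing raised->w8 (0, 0, 0.997) w8->now (0, 0, 0.999)
cap now vs start (0, 0, 0.925)
expected per mm: cap [ 0.00983008 -0.79742233] rail left [-0.01433628 -0.81308088]
[ 0.49953196 -0.22347841  0.23699323] [ 0.09648675 -1.3042353   0.33915296] 25.95
```

Run:
```python
from h import *
f=lambda p:cv2.resize(p[160:235,165:265],(400,300),interpolation=cv2.INTER_CUBIC)
a=f(cv2.imread('pics/scene1.png')); c=f(robot.read_camera('scene'))
def sh(p,q,x,y,w,h):
    r=cv2.matchTemplate(q[y-25:y+h+45,x-25:x+w+25],p[y:y+h,x:x+w],cv2.TM_CCOEFF_NORMED); _,s,_,l=cv2.minMaxLoc(r); return l[0]-25,l[1]-25,round(s,3)
for n,b in [('pump',(85,40,70,80)),('rail',(45,145,60,50)),('cap',(275,45,70,25)),('handle',(350,95,24,30))]: print(n,sh(a,c,*b))
```

```text
pump (6, 6, 0.92)
rail (1, 2, 0.898)
cap (0, 30, 0.875)
handle (0, 0, 1.0)
```

Run:
```python
from h import *
im=robot.read_camera('top'); m=cam('top'); U=np.array([.6206,-.108]);ux=np.array([.9917,.1286]);uy=np.array([-.1286,.9917])
hsv=cv2.cvtColor(im,cv2.COLOR_BGR2HSV); k=cv2.inRange(hsv,(5,110,50),(20,255,255))
pts=[]
for v,u in zip(*np.nonzero(k)):
    p=onz(m,u,v,.042)[:2]-U; q=np.array([p@ux,p@uy])
    if -.13<q[0]<.03 and .08<q[1]<.2: pts.append(q*1000)
pts=np.array(pts); print(len(pts),pts.min(0),pts.max(0)); r=cv2.minAreaRect(pts.astype(np.float32)); print(r)
t0=cv2.imread('pics/top1.png')
# rail front edge along columns: blue mask bottom rows, raised vs now vs start
for n,i in [('start',cv2.imread('pics/top0.png')),('raised',t0),('now',im)]:
    h=cv2.cvtColor(i,cv2.COLOR_BGR2HSV); b=cv2.inRange(h,(105,120,50),(125,255,255)); 
    print(n,[int(np.nonzero(b[120:200,c])[0].max()+120) if b[120:200,c].any() else None for c in (216,220,224,232,240,250)], [int((b[120:200,c]>0).sum()) for c in (216,224,232,240,250)])
```

```text
216 [-95.10652703 125.3485147 ] [ -2.54631107 159.97393069]
((-48.89159393310547, 142.74429321289062), (92.40850067138672, 34.38429641723633), 0.6918685436248779)
start [180, 180, 179, 178, 177, 176] [7, 7, 7, 8, 10]
raised [177, 177, 176, 175, 174, 172] [9, 9, 9, 9, 9]
now [178, 178, 177, 176, 175, 174] [8, 8, 8, 8, 10]
```

```bash
python3 -c "
from plant import robot
print(robot.close_job())"
```

```text
the job is handed in; nothing more can be done
None
```

I handed the job in at about 26 s, and the hand-in call gave no verdict. My last camera checks show the thick block flat and square under the rail, the unit lowered onto it, the toe down and the handle up; I viewed 12 pictures, over the limit of 10.

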